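Hand-index a covered sample carousel through its access slot

ROBOT

A 7-joint arm with a two-finger parallel gripper is mounted at the origin on a cart in front of the work surface, level with it; the furniture and walls round the work are solid. World frame = base frame: x ahead of the robot, y to its left, z up, the work surface at z = 0. Lengths are in m, angles in rad, forces in N, time in s.
With the tool pointing down it reaches from about 0.425 to 0.825 m from the base axis. Payload 3.6 kg.
Tool frame: the origin (TCP) lies at the very end of the fingers, on their centre line; the grasp point (between the pads) lies 19 mm behind it; z points along the fingers, y is the line along which they close (so a half turn about z gives the same grasp; the last joint's range is limited). The gripper opens to 93 mm and grips with 3 to 60 N. Pads are 15 mm wide; open, the fingers measure 128 mm over their backs; the gripper's body (75 mm by 188 mm) begins 65 mm behind the grasp point.
Start: joints at [1.111, 0.615, -0.013, 1.423, 0.008, 1.103, -0.04], TCP at [0.273, -0.59, 0.181] pointing down, gripper open.
Joint ranges: [-3.12, 3.12], [-0.3, 2.06], [-1.34, 1.32], [0.26, 2.42], [-1.36, 4.5], [0.01, 1.98], [-2.84, 2.84]. Speed limits (rad/s): [2.79, 2.79, 3.14, 3.14, 3.14, 3.14, 3.14].

INTERFACE

Orientations are given as a unit quaternion [w, x, y, z].
In Python, from bench import * gives the robot as it stands. The module is installed in compiled form; this text tells all that it offers.
- The arm moves only by the shell command python3 -m jog 'ROWS'. ROWS is JSON, a list of rows, each a list of 7 numbers: the shift along the tool's x, y, z in cm, then the turn, a rotation vector about the tool's x, y, z in rad, then the finger opening in cm, from 0 to 9.3. In form: [[dx, dy, dz, ax, ay, az, jaw], ...]. A call has exactly 5 rows; each row shifts and turns the commanded pose from where the row before left it, along the tool's axes as they then stand; what a row does not reach is not made up. A row lasts 1/8 s, in which the tool goes at most 62.5 mm and 10.7 degrees, less where a joint would pass 70% of its speed; a pose out of reach is approached as far as the arm can. A call with a gripper value outside its range is refused whole. The fingers move at their own pace and stop on an object; the grip force is fixed at half the most. Time passes only in rows, so rows that do not move let the fingers close, or fill a call up. It gives the time, the measured TCP pose, the force, the opening and the grip force at its end, in the units of the state.
- state(): the state, without advancing time (a new reading comes with each control period).
- snapshot(name): name is "side" or "top" or "wrist"; returns a dict with "pixels" (480x640x3 uint8, blue, green, red), "intrinsics" (3x3 intrinsics, pixels), "position" and "rotation" of the camera in the world. Camera axes: x right, y down, z forward; pixel columns grow to the right and rows downward; lengths in m; the calibration is good to about 2 mm. A picture is of the moment at which its call begins. There is no depth.
- job_done(): hands the job in; it is judged then, once.
The state is a dict: "time_s": time; "qpos": joint angles; "joint_vel": joint speeds; "joint_efforts": joint torques, N m; "eef_pos": TCP position; "tool_rot": TCP orientation; "contact_force": force on the tool from outside, world axes, zero at the start; "ft_torque": the same for the moment, N m; "grip_width": opening from 0.0 (shut) to 1.0 (fully open); "finger_force": force on a finger pad.
Only numpy, scipy, OpenCV 4.12 (cv2) and the standard library are available. Lean on these libraries where they do the work, as an engineer would, in place of code of your own. Each camera call takes 0.05 s, during which the arm holds its last target. There are 200 camera calls.

TASK

The carousel sampler is switched off and its clear cover stays on: take the orange-handled key from its stand, push its tip through the narrow slot in the sloping side and work the star wheel inside round, tooth by tooth and without forcing it, until the red-capped vial stands under the yellow pointer. Then put the key back in its stand, fully home, and let go; keep the gripper itself off the sampler and do not disturb the loose bottle.

Things in the scene. Friction and masses are not known exactly. Their poses are not given: they have to be found in the camera images.
- sampler: fixed octagonal white machine, 212 mm across flats, 184 mm tall with its clear dome (132 mm wide). Origin: centre of the underside, on the carousel's vertical axis. Its -x points out of the front (turned towards the robot's right), whose upper part is a sloping facet with the access slot; the facet's outward normal, in the sampler's frame, is n = (-0.616, 0, 0.788): 38 degrees from vertical
- slot (a point): centre of the slot's mouth on the outer face of the sloping facet, 86 mm above the bench and 87 mm in front of the sampler's axis. The slot is 52 mm long along the sampler's y, 14 mm wide up and down the slope and 14 mm deep along n; blue trim round it
- pointer (a point): inner end of the fixed yellow pointer inside the dome, at the front, 46 mm from the sampler's axis and 154 mm above the bench
- red_cap (a point): centre of the top of the red vial cap, 46 mm from the sampler's axis and 144 mm above the bench; the other seven caps on the tray are white. At the start the red one stands 44 to 93 degrees round from the pointer, on the sampler's -y side (its right seen from the front)
- key: indexing key, 155 mm long, 0.1 kg: square orange handle 26 x 26 mm from 80 to 155 mm above its origin, below it a round steel shank 8 mm in diameter with a rounded tip. Origin at the tip, z along the shank to the handle; x and y square to the handle's flats. Stands upright in its stand at the start
- key_tip (a point): the tip of the key's shank
- stand: fixed blue block 46 x 46 x 92 mm on an 80 x 80 x 8 mm foot, in front of the slotted side. Origin: centre of the underside, z up. A square hole 15 mm wide with a 4 mm chamfer runs 83 mm down its centre; with the key home, the handle's lower end rests on the block's top and the key's tip is 12 mm above the bench
- bottle: loose reagent bottle with a blue cap, 48 mm in diameter, 87 mm tall, 0.15 kg, origin at the centre of its underside; a bystander
- tooth_line (a point): fixed point 18 mm under the slot's mouth along n, where the tips of the star wheel's teeth pass. 14 teeth, rods 7 mm thick, 14 mm long, lie along n when at the front, 31 mm apart at 70 mm from the vertical axis. How they stand at the start relative to slot and vials is unknown and varies: feel for a gap. A key that lands on a tooth stops 17 to 24 mm under the mouth or slides off it
- engage_depth (a point): fixed point 28 mm under the slot's mouth along n: a key tip at this depth between two teeth engages well; at about 32 mm it meets the wheel's hub. The wheel is held by friction only (about 2 N at the teeth), turns either way and stays where it is left. The vials turn with it: pushing the front teeth to the sampler's +y moves the red cap round the front to +y by the same angle
There are look-alikes about, which are no part of the job. Of the things that look like the key, the largest one is meant.

How it is judged:
On the way, in this order (a step that is already met when the one before it is completed fails the run):
1. the key's tip is through the slot, among the teeth, with the key leaning at least 20 degrees (x of key_tip in the frame of sampler above -0.085 m and z of key_tip in the frame of sampler below 0.072 m and y of key_tip in the frame of sampler between -0.03 and 0.03 m and distance between key_tip and slot below 0.045 m and angle between key's own z axis and vertical above 0.35 rad), for 0.1 s.
2. the red cap is under the pointer (horizontal distance between red_cap and pointer below 0.005 m), for 0.2 s.
At the end, for the whole second after the job is handed in: the red cap's centre is within 5 mm of the pointer's end seen from above, and the key stands upright and still in its stand, fully home (tip within 4 mm of its home height, within 7 mm of the centre, within 5 degrees of upright) (horizontal distance between red_cap and pointer below 0.005 m and horizontal distance between key and stand below 0.007 m and z of key in the frame of stand below 0.016 m and angle between key's own z axis and vertical below 0.09 rad and linear speed of key below 0.02 m/s); the robot touches nothing.
It fails at once if the key is forced against the sampler (more than 40 N) (contact force between key and sampler above 40 N).
It fails at once if the gripper's fingers or the arm push on the sampler (contact force between any of the fingers, the arm and sampler above 3 N).
It fails at once if the loose bottle is moved more than 20 mm or tipped (distance of bottle from where it was at the start of the episode above 0.02 m or angle between bottle's own z axis and vertical above 0.3 rad).
It also fails if it takes over 61 s, if anything falls off the work surface, if the arm or the gripper's body presses on something with over 40 N, if the wrist force passes 120 N, or if a joint passes its speed limit or range.

## Working session

There is one attempt and no reset: what is moved stays moved. The work goes in short steps, Python scripts to look and compute and a shell command to move; the robot and the scene stay as the last step left them, time stands still between calls to the robot, and variables do not carry over. Pictures are saved under pics/ and viewed, at most 13 in all, crops included, and the job is handed in when it is done.

```bash
mkdir -p pics; python3 - <<'E'
from bench import *
import cv2,numpy as np
s=state();print(s['time_s'],s['eef_pos'],s['tool_rot'],s['grip_width'])
a=[]
for n in("side","top"):
    d=snapshot(n);cv2.imwrite(f'pics/{n}0.png',d['pixels']);print(n,d['intrinsics'],d['position'],d['rotation'])
    np.savez(f'{n}0.npz',**d)
E
```

```text
0.0 [ 0.27226126 -0.58927125  0.17990937] [-1.21818407e-03  9.76668380e-01  2.14749425e-01 -2.77002672e-04] 0.9981188640684534
side [[450.30115684   0.         322.48560487]
 [  0.         450.30115684 241.22943654]
 [  0.           0.           1.        ]] [ 0.49411627 -0.79983609  0.64740127] [-0.43452352  0.90060118 -0.00966109 -0.00367226]
top [[524.1809249    0.         320.00367045]
 [  0.         524.1809249  235.84531703]
 [  0.           0.           1.        ]] [ 0.41507568 -0.15693675  1.05689268] [ 0.03656302 -0.70571999  0.7072138  -0.02170459]
```

View pics/side0.png

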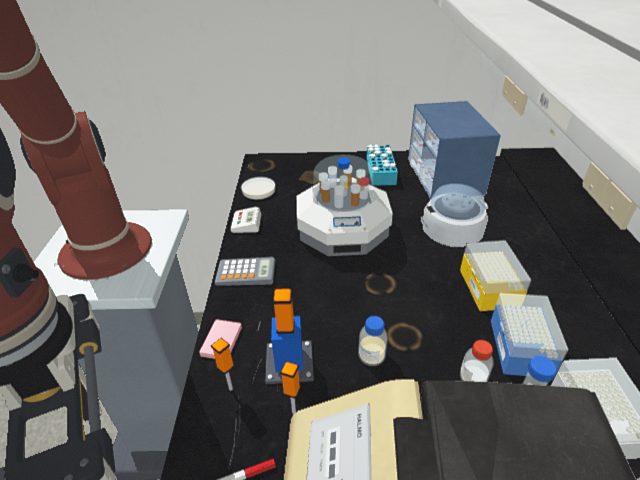

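View pics/top0.png

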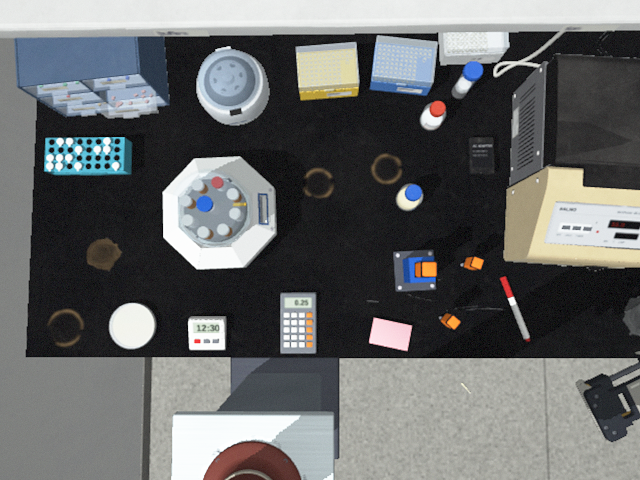

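The side view shows the sampler at (343,215), with its slot at (347,222). The stand with the tall key is at (285,340), and the smaller look-alikes are at (222,357) and (290,380). In the top view the sampler is at (220,213), the slot at (264,208), the red cap at (217,183), the pointer near (240,204), the key and stand at (420,270), and the loose bottle at (409,197).

```bash
cat >h.py <<'E'
import cv2,numpy as np
from scipy.spatial.transform import Rotation as R
def RQ(q): q=np.array(q);return R.from_quat([q[1],q[2],q[3],q[0]])
def onz(d,uv,z):
    uv=np.atleast_2d(uv).astype(float);r=np.c_[uv,np.ones(len(uv))]@np.linalg.inv(d['intrinsics']).T
    M=d['rotation'];M=M if np.shape(M)==(3,3) else RQ(M).as_matrix()
    r=r@M.T;p=np.array(d['position']);return p+r*((z-p[2])/r[:,2])[:,None]
def proj(d,P):
    M=RQ(d['rotation']).as_matrix();c=(np.atleast_2d(P)-d['position'])@M;c=c@np.array(d['intrinsics']).T;return c[:,:2]/c[:,2:]
def comps(m,mn=15):
    n,l,s,c=cv2.connectedComponentsWithStats(m.astype(np.uint8));return [(s[i][:5].tolist(),c[i].round(1),l==i) for i in range(1,n) if s[i][4]>=mn]
E
python3 - <<'E'
from h import *
np.set_printoptions(precision=4,suppress=True)
d=dict(np.load('top0.npz'));im=d['pixels'];hsv=cv2.cvtColor(im,cv2.COLOR_BGR2HSV);H,S,V=cv2.split(hsv)
def rep(n,m,z,mn=15):
    for s,c,l in comps(m,mn): 
        print(n,s,c,onz(d,c,z)[0])
roi=np.zeros(H.shape,bool);roi[150:275,155:285]=1
rep('red',roi&((H<8)|(H>172))&(S>120)&(V>90),.144)
rep('yel',roi&(H>20)&(H<33)&(S>130)&(V>100),.154,4)
rep('blue',roi&(H>100)&(H<130)&(S>60),.086)
r2=np.zeros(H.shape,bool);r2[240:300,385:445]=1
o=r2&(H>5)&(H<20)&(S>150)
for s,c,l in comps(o): 
    top=l&(V>200); print('or',s,c,onz(d,c,.167)[0],cv2.minAreaRect(np.argwhere(top)[:,::-1].astype(np.float32)),V[l].min(),V[l].max())
sam=roi&(V>150)&(S<50)
s,c,l=max(comps(sam),key=lambda t:t[0][4]);print('white',s,c)
cr=cv2.resize(im[150:275,155:285],None,fx=3,fy=3,interpolation=cv2.INTER_CUBIC)
c2=cv2.resize(im[180:305,385:490],None,fx=3,fy=3,interpolation=cv2.INTER_CUBIC)
cv2.imwrite('pics/crop0.png',np.hstack([cr,c2]))
E
```

```text
red [212, 178, 10, 10, 47] [216.3 182.2] [0.5864 0.0457 0.144 ]
yel [240, 203, 6, 3, 12] [243. 204.] [ 0.5458 -0.0038  0.154 ]
blue [258, 193, 11, 32, 105] [262.5 208.9] [ 0.5462 -0.029   0.086 ]
blue [196, 195, 17, 18, 235] [203.9 203.3] [0.5573 0.0814 0.086 ]
or [415, 263, 6, 14, 84] [417.5 269.5] [ 0.4311 -0.3028  0.167 ] ((417.5, 269.5), (11.0, 3.0), 90.0) 56 229
or [422, 262, 15, 15, 222] [429. 269.] [ 0.4319 -0.3222  0.167 ] ((428.5, 269.0), (14.0, 13.0), 90.0) 132 255
white [162, 156, 114, 114, 8874] [216.3 213.3]
```

View pics/crop0.png

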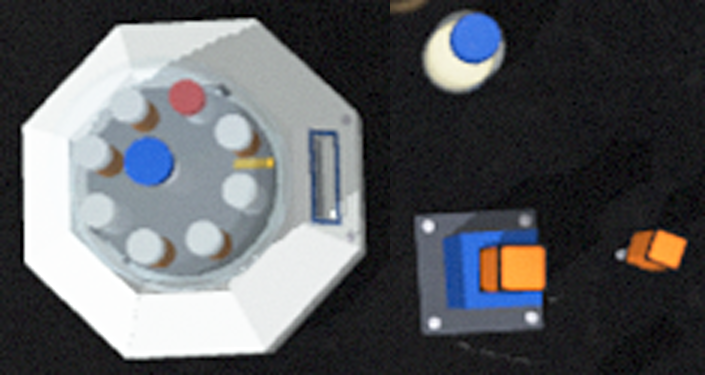

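The crop shows the slot trim corners at about (310,131), (334,129), (341,222) and (317,224), the red cap at (187,97), and the pointer's inner end at (236,163). The stand's foot screws form a square, and the key handle's top is at (523,268).

```bash
python3 - <<'E'
from h import *
np.set_printoptions(precision=4,suppress=True)
d=dict(np.load('top0.npz'))
A=lambda L:np.array([155,150])+np.array(L)/3-[.33,.33]
B=lambda L:np.array([385,180])+(np.array(L)-[390,0])/3-.33
caps=onz(d,A([(187,97),(236,132),(240,190),(207,239),(147,245),(98,210),(96,155),(132,105)]),.144)
print(caps[:,:2],'centre',caps.mean(0)); c=caps.mean(0)[:2];print(np.linalg.norm(caps[:,:2]-c,axis=1))
sl=onz(d,A([(310,131),(334,129),(341,222),(317,224)]),.086);print('slot',sl,sl.mean(0))
v=sl[0]+sl[1]-sl[2]-sl[3]; print('slot y dir yaw',np.degrees(np.arctan2(v[1],v[0])))
oc=A([(125,26),(255,19),(363,120),(364,253),(272,352),(123,357),(24,257),(24,128)])
for z in (.04,.06):print(onz(d,oc,z).mean(0)[:2],end=' ')
ft=onz(d,B([(428,226),(525,220),(531,317),(433,323)]),.008);print('\nfoot',ft[:,:2],ft.mean(0));v=ft[1]-ft[0];print(np.degrees(np.arctan2(v[1],v[0])))
print('ptr in/out',onz(d,A([(236,163),(274,162)]),.154)[:,:2])
h=onz(d,B([(499,248),(543,246),(546,289),(501,292)]),.167);print('handle',h.mean(0));v=h[1]-h[0];print(np.degrees(np.arctan2(v[1],v[0])),np.linalg.norm(v))
print('bottle cap',onz(d,B([(476,37)]),.087))
d2=dict(np.load('side0.npz'))
print('side check: foot',proj(d2,[ft.mean(0)]),'slot',proj(d2,[sl.mean(0)]),proj(d2,[[*h.mean(0)[:2],.167]]))
E
```

```text
[[0.5867 0.0445]
 [0.5657 0.0152]
 [0.5313 0.0124]
 [0.5025 0.0315]
 [0.4991 0.0667]
 [0.5198 0.096 ]
 [0.5524 0.0978]
 [0.5821 0.077 ]] centre [0.5425 0.0551 0.144 ]
[0.0455 0.0462 0.0441 0.0464 0.0449 0.0467 0.0438 0.0453]
slot [[ 0.5757 -0.0203  0.086 ]
 [ 0.5769 -0.0354  0.086 ]
 [ 0.5184 -0.0401  0.086 ]
 [ 0.5172 -0.0252  0.086 ]] [ 0.547  -0.0302  0.086 ]
slot y dir yaw 4.719297342515765
[0.5459 0.0622] [0.5433 0.0579] 
foot [[ 0.4629 -0.2893]
 [ 0.4668 -0.3536]
 [ 0.4026 -0.3564]
 [ 0.3987 -0.2917]] [ 0.4327 -0.3227  0.008 ]
-86.578130848582
ptr in/out [[ 0.5459  0.0131]
 [ 0.5463 -0.0091]]
handle [ 0.4315 -0.3218  0.167 ]
-87.50117539095258 0.024721191414442855
bottle cap [[ 0.5767 -0.3106  0.087 ]]
side check: foot [[288.3097 360.8105]] slot [[346.3342 222.0353]] [[280.8964 294.6085]]
```

```bash
cat >t.py <<'E'
# remaining move to a world target in present tool axes: python3 t.py x y z [yaw of tool y, tilt deg]
import sys
from h import *
from bench import *
np.set_printoptions(precision=4,suppress=True)
s=state();a=list(map(float,sys.argv[1:]));T=RQ(s['tool_rot']);p=np.array(s['eef_pos'])
print('t',round(s['time_s'],2),'p',p,'F',np.array(s['contact_force']).round(1),'grip',round(s['grip_width'],3),'q',np.round(s['qpos'],2))
print('shift cm',T.inv().apply(np.array(a[:3])-p)*100)
y=np.radians(a[3]);ty=np.array([np.cos(y),np.sin(y),0]);tx=np.array([-ty[1],ty[0],0])
W=R.from_matrix(np.c_[tx,ty,[0,0,-1]])*R.from_euler('y',a[4],degrees=True)
print('turn',(T.inv()*W).as_rotvec())
E
python3 -m jog '[[0,0,-6,0,0,0,9.3],[0,0,-5,0,0,-0.17,9.3],[0,0,0,0,0,-0.17,9.3],[0,0,0,0,0,-0.17,9.3],[0,0,0,0,0,-0.17,9.3]]'
python3 -m jog '[[0,0,0,0,0,-0.17,9.3],[0,0,0,0,0,-0.17,9.3],[0,0,0,0,0,-0.17,9.3],[4.3,2.9,0,0,0,0,9.3],[4.3,2.9,0,0,0,0,9.3]]'
python3 -m jog '[[4.3,2.9,0,0,0,0,9.3],[4.3,2.9,0,0,0,0,9.3],[4.3,2.9,0,0,0,0,9.3],[4.3,2.9,0,0,0,0,9.3],[0,0,0,0,0,0,9.3]]'
python3 t.py .432 -.322 .25 3 0
```

```text
time_s: 0.72
eef_pos: [0.2724, -0.5897, 0.2904]
tool_rot: [-0.001, 0.848, 0.531, 0.0]
contact_force: [0.6, 0.9, -0.3]
grip_width: 1.001
finger_force: 0.0
time_s: 1.35
eef_pos: [0.3261, -0.5001, 0.2901]
tool_rot: [-0.001, 0.689, 0.725, 0.0]
contact_force: [0.5, -0.8, 0.8]
grip_width: 0.999
finger_force: 0.0
time_s: 1.98
eef_pos: [0.4357, -0.3178, 0.2912]
tool_rot: [-0.0, 0.685, 0.729, 0.001]
contact_force: [-1.2, -0.2, 0.3]
grip_width: 1.0
finger_force: 0.0
t 1.98 p [ 0.4357 -0.3178  0.2912] F [-1.2 -0.2  0.3] grip 1.0 q [ 0.85  0.37 -0.38  1.56  0.14  1.24  0.51]
shift cm [-0.4037 -0.4039  4.1163]
turn [ 0.0014 -0.0027  0.0098]
```

```bash

python3 -m jog '[[-0.4,-0.4,4,0,0,0.01,9.3],[0,0,4,0,0,0,9.3],[0,0,4,0,0,0,9.3],[0,0,3,0,0,0,9.3],[0,0,3,0,0,0,9.3]]'
python3 -m jog '[[0,0,0,0,0,0,2],[0,0,0,0,0,0,2],[0,0,0,0,0,0,2],[0,0,0,0,0,0,2],[0,0,0,0,0,0,2]]'
python3 t.py .432 -.322 .11 3 0
```

```text
time_s: 2.6
eef_pos: [0.4279, -0.3288, 0.1096]
tool_rot: [-0.0, 0.693, 0.721, -0.001]
contact_force: [0.6, -0.5, -0.7]
grip_width: 0.996
finger_force: 0.0
time_s: 3.22
eef_pos: [0.4294, -0.3277, 0.1116]
tool_rot: [0.0, 0.692, 0.722, 0.0]
contact_force: [0.5, 0.1, -0.1]
grip_width: 0.509
finger_force: 0.0
t 3.23 p [ 0.4294 -0.3277  0.1116] F [ 0.5  0.1 -0.1] grip 0.509 q [ 0.83  0.55 -0.33  1.82  0.23  0.81  0.42]
shift cm [0.5588 0.2834 0.161 ]
turn [ 0.0007  0.0007 -0.0103]
```

```bash

python3 -m jog '[[0.5,0.25,0,0,0,0,2],[0,0,0,0,0,0,2],[0,0,0,0,0,0,2],[0,0,0,0,0,0,2],[0,0,0,0,0,0,2]]'
python3 - <<'E'
from bench import *
import cv2
cv2.imwrite('pics/w1.png',snapshot('wrist')['pixels'])
E
python3 t.py .432 -.322 .11 3 0
```

```text
time_s: 3.85
eef_pos: [0.4317, -0.3222, 0.1111]
tool_rot: [0.0, 0.692, 0.722, 0.0]
contact_force: [0.7, 0.3, 1.1]
grip_width: 0.28
finger_force: 29.6
t 3.9 p [ 0.4317 -0.3223  0.1111] F [1.  0.3 1.4] grip 0.279 q [ 0.82  0.54 -0.33  1.83  0.23  0.81  0.41]
shift cm [0.0279 0.0331 0.1139]
turn [ 0.0004 -0.0002 -0.0102]
```

View pics/w1.png

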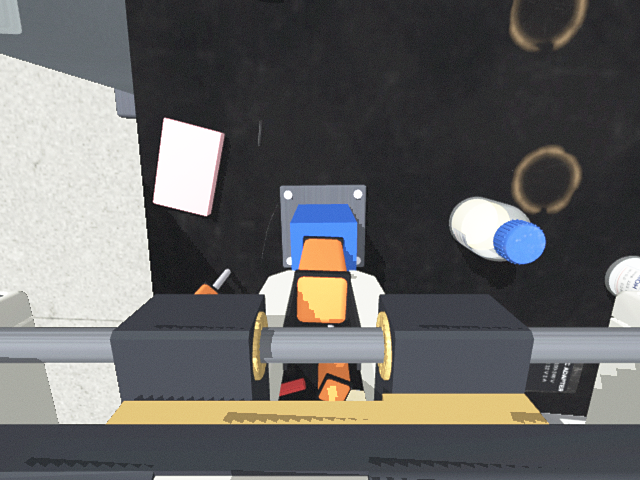

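The wrist view shows the handle squarely between the pads at (322,300), above the blue stand block, with the bottle well clear at (500,235).

```bash

python3 -m jog '[[0,0,-4,0,0,0,2],[0,0,-5,0,0,0,2],[0,0,-4,0,0,0,2],[0,0,0,0,0.15,0,2],[0,0,0,0,0.17,0,2]]'
python3 -m jog '[[0,0,0,0,0.17,0,2],[0,0,0,0,0.17,0,2],[0,0,0,0,0,0,2],[0,0,0,0,0,0,2],[0,0,0,0,0,0,2]]'
python3 t.py .554 -.13 .215 4 38
```

```text
time_s: 4.53
eef_pos: [0.4319, -0.3222, 0.2427]
tool_rot: [-0.115, 0.682, 0.713, 0.112]
contact_force: [-0.1, 0.7, -1.2]
grip_width: 0.279
finger_force: 29.6
time_s: 5.15
eef_pos: [0.4324, -0.3208, 0.2432]
tool_rot: [-0.232, 0.654, 0.685, 0.224]
contact_force: [0.5, 0.3, -0.7]
grip_width: 0.278
finger_force: 29.6
t 5.15 p [ 0.4324 -0.3208  0.2432] F [ 0.5  0.3 -0.7] grip 0.278 q [ 1.08  0.74 -0.45  1.28 -0.19  1.63  0.74]
shift cm [12.9206 13.0028 13.5631]
turn [ 0.0171  0.0064 -0.0178]
```

```bash

python3 -m jog '[[2.6,2.6,2.7,0.02,0.006,-0.02,2],[2.6,2.6,2.7,0,0,0,2],[2.6,2.6,2.7,0,0,0,2],[2.6,2.6,2.7,0,0,0,2],[2.6,2.6,2.7,0,0,0,2]]'
python3 -m jog '[[0,0,0,0,0,0,2],[0,0,0,0,0,0,2],[0,0,0,0,0,0,2],[0,0,0,0,0,0,2],[0,0,0,0,0,0,2]]'
python3 t.py .553 -.110 .188 4 38
python3 - <<'E'
from bench import *
import cv2,numpy as np
for n in('side','wrist','top'):
    d=snapshot(n);np.savez(n+'2.npz',**d);globals()[n]=d['pixels']
a=cv2.resize(side[140:270,270:410],(431,400),interpolation=cv2.INTER_CUBIC)
b=cv2.resize(top[150:275,155:270],(368,400),interpolation=cv2.INTER_CUBIC)
cv2.imwrite('pics/m2.png',np.hstack([a,b]))
E
```

```text
time_s: 5.78
eef_pos: [0.5499, -0.1264, 0.2165]
tool_rot: [-0.238, 0.644, 0.692, 0.221]
contact_force: [0.1, -0.2, -0.2]
grip_width: 0.276
finger_force: 29.6
time_s: 6.4
eef_pos: [0.549, -0.1296, 0.2146]
tool_rot: [-0.24, 0.645, 0.69, 0.222]
contact_force: [-0.2, -0.1, -1.1]
grip_width: 0.276
finger_force: 29.6
t 6.4 p [ 0.549  -0.1296  0.2146] F [-0.2 -0.1 -1.1] grip 0.276 q [ 0.79  0.72 -0.5   1.42 -0.28  1.37  0.52]
shift cm [-0.1269  0.5437  3.2819]
turn [-0.0023 -0.0027 -0.0029]
```

View pics/m2.png

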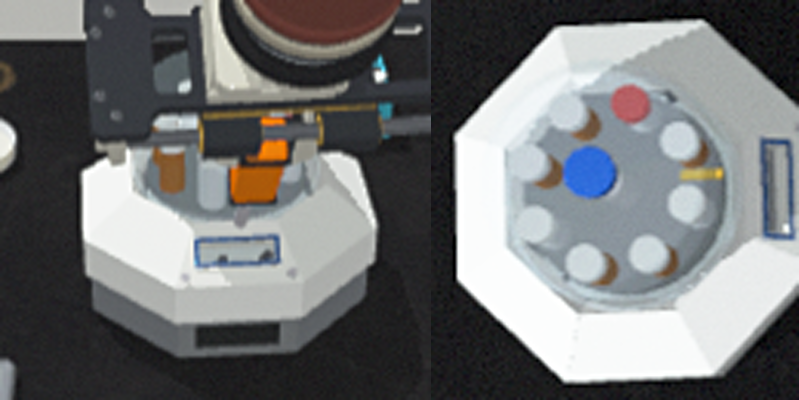

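The side crop shows the key's tip over the facet at about (240,220). Two dark tooth ends are visible in the slot at (222,257) and (265,257), with the slot spanning 197–278 in x. The red cap hasn't moved.

```bash
cat >g.py <<'E'
from h import *
np.set_printoptions(precision=4,suppress=True)
S=np.array([.5475,-.031,.086]);a=np.radians(-86);f=np.array([np.cos(a),np.sin(a),0]);n=.616*f+np.array([0,0,.788])
ys=np.array([np.cos(a-np.pi/2),np.sin(a-np.pi/2),0]);t=np.cross(ys,n)  # t = up/down slope
if t[2]<0:t=-t
def coords(P): q=np.array(P)-S;return np.array([q@ys,q@t,q@n])*1000
E
python3 - <<'E'
from g import *
from bench import state
d=dict(np.load('side2.npz'));s=state();T=RQ(s['tool_rot']);p=np.array(s['eef_pos'])
tip=p+T.apply([0,0,.099]);print('tip y,t,n mm',coords(tip),'px',proj(d,[tip]))
c=lambda u,v:(270+u/3.08,140+v/3.08)
print('slot px',proj(d,[S]), 'seen',c(237.5,252))
for y in(-30,-20,-10,0,10,20,30):print(y,proj(d,[S-.018*n+y*ys/1000]),proj(d,[S+y*ys/1000]))
print('teeth seen',c(222,257),c(265,257),'slot ends',c(197,252),c(278,252))
im=d['pixels'][212:232,328:366];g=cv2.cvtColor(im,cv2.COLOR_BGR2GRAY);print(g[4:16])
E
```

```text
tip y,t,n mm [ 5.5312  2.2942 62.6598] px [[346.5952 212.5537]]
slot px [[346.5674 222.241 ]] seen (347.1103896103896, 221.8181818181818)
-30 [[359.6283 223.6908]] [[360.6488 221.3683]]
-20 [[355.024  223.9775]] [[355.9606 221.6589]]
-10 [[350.4143 224.2645]] [[351.2668 221.9498]]
0 [[345.7993 224.5519]] [[346.5674 222.241 ]]
10 [[341.1789 224.8396]] [[341.8625 222.5326]]
20 [[336.5531 225.1276]] [[337.152  222.8246]]
30 [[331.9219 225.4159]] [[332.4359 223.1169]]
teeth seen (342.0779220779221, 223.44155844155844) (356.038961038961, 223.44155844155844) slot ends (333.961038961039, 221.8181818181818) (360.2597402597403, 221.8181818181818)
[[240 240 241 240 233 201 192 186 186 187 185 187 186 182 182 182 180 182
  178 178 180 179 178 176 153 150 149 149 146 122 121 122 154 199 191 186
  187 189]
 [240 240 241 237 237 182 150 124 120 121 121 126 125 104 106 104 110 110
   95  93  93  87  88 103  99  95  93  96 110 110 107  78 111 200 198 187
  187 187]
 [240 240 240 236 236 110  98 107 110 114 110 119 120 118 120 121 132 134
  131 133 127 120 120 147 149 140 140 141 167 169 164 108 110 
[... 754 characters left out ...]
 176 180 179 115  71  65  78 102 129  91 194 203 199
  198 188]
 [240 237 229 231 237 149 120 175 176 174 174 164 137  81  75  88 164 160
  157 158 159 157 159 155 162 157  94  83  71  90 109 107  83 171 201 198
  198 195]
 [240 232 229 232 235 176 114 152 153 150 148 121 110  90  91  94 120 102
  101 101 103 110 109  97  96  96  90 109 112 110 107 105 130 178 201 200
  200 198]
 [240 230 230 231 232 179 131 134 124 126 156 156 153 131 132 135 141 137
  139 141 142 153 156 155 155 153 155 178 180 179 169 170 199 202 199 199
  195 192]
 [237 230 230 230 232 217 199 199 187 192 228 229 231 203 199 201 200 201
  201 201 201 202 201 202 201 200 200 203 201 201 202 201 202 200 200 189
  172 164]]
```

```bash
cat >k.py <<'E'
# tip in slot coords (y,t,n mm), force in the same axes, and shift in tool cm to target y t n
import sys
from g import *
from bench import state
s=state();T=RQ(s['tool_rot']);p=np.array(s['eef_pos']);tip=p+T.apply([0,0,.099]);F=np.array(s['contact_force'])
print('t',round(s['time_s'],2),'tip ytn',coords(tip).round(1),'F ytn',np.array([F@ys,F@t,F@n]).round(1),'grip',round(s['grip_width'],3),'key axis vs n',np.degrees(T.as_matrix().T@(-n))[:2].round(1))
if len(sys.argv)>1:
    y=np.array(sys.argv[1:4],float)/1000;print('shift cm',(T.inv().apply(S+y[0]*ys+y[1]*t+y[2]*n-tip)*100).round(2))
E
python3 -m jog '[[-0.23,1.25,2,0,0,0,2],[0,0,2,0,0,0,2],[0,0,1.3,0,0,0,2],[0,0,0,0,0,0,2],[0,0,0,0,0,0,2]]'
python3 k.py -7 0 5
python3 - <<'E'
from bench import *
import cv2,numpy as np
for n in('side','wrist'):
    d=snapshot(n);np.savez(n+'3.npz',**d);globals()[n]=d['pixels']
a=cv2.resize(side[180:250,300:400],(600,420),interpolation=cv2.INTER_CUBIC)
cv2.imwrite('pics/m3.png',a)
E
```

```text
time_s: 7.18
eef_pos: [0.5598, -0.0979, 0.172]
tool_rot: [-0.24, 0.645, 0.691, 0.222]
contact_force: [0.7, -0.2, -1.4]
grip_width: 0.28
finger_force: 29.6
t 7.17 tip ytn [-7.4 -0.1 10.3] F ytn [-0.7 -1.1 -1. ] grip 0.28 key axis vs n [-0.1  0.1]
shift cm [ 0.01 -0.04  0.53]
```

View pics/m3.png

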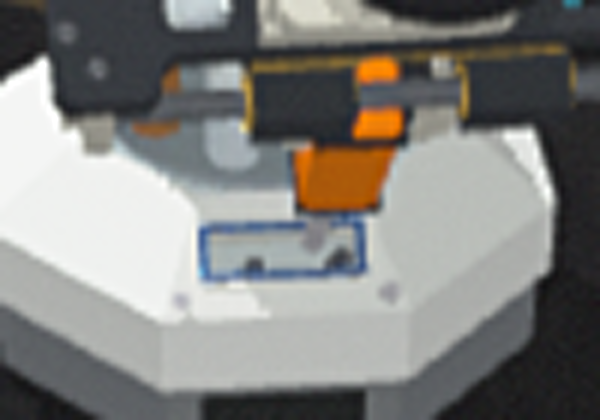

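The tip (312,245) hovers over the slot (203–363, 222–278), between the two tooth ends at (253,265) and (340,258). I'll insert it here.

```bash

python3 -m jog '[[0,-0.2,0.5,0,0,0,2],[0,0,0.5,0,0,0,2],[0,0,0.5,0,0,0,2],[0,0,0.5,0,0,0,2],[0,0,0,0,0,0,2]]'
python3 k.py -5 0 -28
```

```text
time_s: 7.9
eef_pos: [0.5561, -0.0844, 0.1555]
tool_rot: [-0.241, 0.645, 0.691, 0.222]
contact_force: [-0.6, -0.7, -0.7]
grip_width: 0.279
finger_force: 29.6
t 7.9 tip ytn [ -4.5   0.7 -11.1] F ytn [ 0.6 -0.9 -0.2] grip 0.279 key axis vs n [-0.2  0.2]
shift cm [-0.07  0.06  1.69]
```

```bash

python3 -m jog '[[0,0,0.4,0,0,0,2],[0,0,0.4,0,0,0,2],[0,0,0.4,0,0,0,2],[0,0,0.4,0,0,0,2],[0,0,0,0,0,0,2]]'
python3 k.py 0 0 -28
```

```text
time_s: 8.52
eef_pos: [0.5554, -0.0747, 0.143]
tool_rot: [-0.241, 0.645, 0.691, 0.222]
contact_force: [-0.2, 0.6, -1.1]
grip_width: 0.279
finger_force: 29.6
t 8.53 tip ytn [ -4.5   0.6 -26.9] F ytn [ 0.2 -0.2 -1.2] grip 0.279 key axis vs n [-0.2  0.2]
shift cm [-0.07 -0.45  0.11]
```

```bash

python3 -m jog '[[0,-0.4,0.1,0,0,0,2],[0,-0.4,0,0,0,0,2],[0,-0.4,0,0,0,0,2],[0,-0.4,0,0,0,0,2],[0,-0.4,0,0,0,0,2]]'
python3 k.py 20 0 -28
python3 -m jog '[[0,-0.2,0,0,0,0,2],[0,-0.15,0,0,0,0,2],[0,0,0,0,0,0,2],[0,0,0,0,0,0,2],[0,0,0,0,0,0,2]]'
python3 k.py 20 0 -28
python3 - <<'E'
from bench import *
from g import *
d=snapshot('top');np.savez('top4.npz',**d)
H,Sx,V=cv2.split(cv2.cvtColor(d['pixels'],cv2.COLOR_BGR2HSV))
m=np.zeros(H.shape,bool);m[150:275,155:285]=1
for s,c,l in comps(m&((H<8)|(H>172))&(Sx>90)&(V>60),10):
    P=onz(d,c,.144)[0];v=P[:2]-(S-.087*f)[:2];print(s,c,P,'ang from ptr',np.degrees(np.arctan2(v[1],v[0]))+86,np.linalg.norm(v))
E
```

```text
time_s: 9.15
eef_pos: [0.5361, -0.0761, 0.1427]
tool_rot: [-0.24, 0.645, 0.691, 0.222]
contact_force: [2.5, 0.7, -2.2]
grip_width: 0.278
finger_force: 29.8
t 9.15 tip ytn [ 14.7   0.4 -27.1] F ytn [-2.5 -0.9 -2.1] grip 0.278 key axis vs n [-0.1  0.1]
shift cm [-0.04 -0.53  0.09]
time_s: 9.78
eef_pos: [0.5321, -0.0762, 0.1425]
tool_rot: [-0.24, 0.645, 0.691, 0.222]
contact_force: [2.0, -0.9, -0.8]
grip_width: 0.279
finger_force: 29.7
t 9.78 tip ytn [ 18.8   0.4 -27.3] F ytn [-1.9 -1.3  0. ] grip 0.279 key axis vs n [-0.1  0.2]
shift cm [-0.04 -0.12  0.07]
[216, 178, 11, 12, 98] [220.9 183.6] [0.5838 0.0375 0.144 ] ang from ptr 62.668913088302325 0.04615683213690706
```

```bash

python3 -m jog '[[0,-0.15,0,0,0,0,2],[0,-0.15,0,0,0,0,2],[0,0,0,0,0,0,2],[0,0,0,0,0,0,2],[0,0,0,0,0,0,2]]'
python3 k.py 23 0 -28
python3 - <<'E'
from bench import *
import cv2,numpy as np
d=snapshot('side');np.savez('side5.npz',**d);e=snapshot('wrist')['pixels']
a=cv2.resize(d['pixels'][185:245,310:390],(560,420),interpolation=cv2.INTER_CUBIC)
cv2.imwrite('pics/m5.png',a)
E
```

```text
time_s: 10.45
eef_pos: [0.529, -0.0762, 0.1425]
tool_rot: [-0.24, 0.645, 0.691, 0.222]
contact_force: [3.1, 0.6, -1.9]
grip_width: 0.276
finger_force: 29.7
t 10.45 tip ytn [ 21.9   0.5 -27.5] F ytn [-3.1 -0.8 -1.7] grip 0.276 key axis vs n [-0.2  0.2]
shift cm [-0.05 -0.11  0.05]
```

View pics/m5.png

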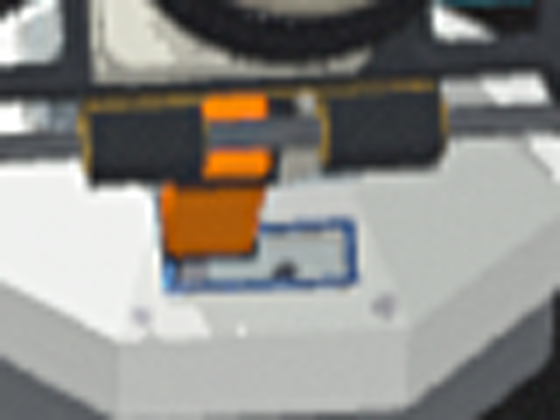

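The shank sits near the slot's left end at (195,270), and the next tooth end is at (286,270). I'll back off inside the slot, slide right and drop into the next gap.

```bash

python3 -m jog '[[0,0.2,-0.3,0,0,0,2],[0,0,-0.7,0,0,0,2],[0,0,-0.7,0,0,0,2],[0,0.8,0,0,0,0,2],[0,0.9,0,0,0,0,2]]'
python3 k.py -15 0 -10
python3 -m jog '[[0,0.9,0,0,0,0,2],[0,0.8,0,0,0,0,2],[0,0.2,0,0,0,0,2],[0,0,0,0,0,0,2],[0,0,0,0,0,0,2]]'
python3 k.py -15 0 -10
```

```text
time_s: 11.18
eef_pos: [0.5494, -0.0854, 0.1559]
tool_rot: [-0.24, 0.645, 0.691, 0.222]
contact_force: [0.2, -0.8, -1.7]
grip_width: 0.277
finger_force: 29.7
t 11.18 tip ytn [  2.2   0.5 -10.4] F ytn [-0.1 -1.7 -0.9] grip 0.277 key axis vs n [-0.2  0.2]
shift cm [-0.04  1.72 -0.05]
time_s: 11.8
eef_pos: [0.5676, -0.0843, 0.1557]
tool_rot: [-0.24, 0.645, 0.691, 0.222]
contact_force: [-0.1, -0.2, -1.1]
grip_width: 0.279
finger_force: 29.7
t 11.8 tip ytn [-16.    0.2 -10.5] F ytn [ 0.1 -0.9 -0.8] grip 0.279 key axis vs n [-0.1  0.2]
shift cm [-0.02 -0.1  -0.05]
```

```bash

python3 -m jog '[[0,0,0.4,0,0,0,2],[0,0,0.4,0,0,0,2],[0,0,0.4,0,0,0,2],[0,0,0.4,0,0,0,2],[0,0,0,0,0,0,2]]'
python3 k.py -15 0 -28
```

```text
time_s: 12.42
eef_pos: [0.5669, -0.0739, 0.1429]
tool_rot: [-0.241, 0.645, 0.691, 0.222]
contact_force: [0.2, -0.7, -1.4]
grip_width: 0.275
finger_force: 29.7
t 12.43 tip ytn [-16.    0.6 -27. ] F ytn [-0.2 -1.4 -0.7] grip 0.275 key axis vs n [-0.2  0.2]
shift cm [-0.06 -0.1   0.11]
```

```bash

python3 -m jog '[[0,-0.5,0.1,0,0,0,2],[0,-0.5,0,0,0,0,2],[0,-0.5,0,0,0,0,2],[0,-0.5,0,0,0,0,2],[0,-0.5,0,0,0,0,2]]' | grep -v rot
python3 k.py 22.5 0 -28
python3 -m jog '[[0,-0.45,0,0,0,0,2],[0,-0.45,0,0,0,0,2],[0,-0.45,0,0,0,0,2],[0,0,0,0,0,0,2],[0,0,0,0,0,0,2]]' | grep -v rot
python3 k.py 22.5 0 -28
cat >r.py <<'E'
from bench import *
from g import *
d=snapshot('top')
H,Sx,V=cv2.split(cv2.cvtColor(d['pixels'],cv2.COLOR_BGR2HSV))
m=np.zeros(H.shape,bool);m[150:275,155:257]=1
for s,c,l in comps(m&((H<8)|(H>172))&(Sx>90)&(V>60),10):
    P=onz(d,c,.144)[0];v=P[:2]-[.542,.0555];print(s,c,P,'ang from ptr',np.degrees(np.arctan2(v[1],v[0]))+86,np.linalg.norm(v))
cv2.imwrite('pics/top_last.png',cv2.resize(d['pixels'][150:275,155:285],None,fx=4,fy=4,interpolation=cv2.INTER_CUBIC))
E
python3 r.py
```

```text
time_s: 13.05
eef_pos: [0.5416, -0.0755, 0.1425]
contact_force: [2.2, 0.0, -1.1]
grip_width: 0.278
finger_force: 29.7
t 13.05 tip ytn [  9.3   0.4 -27.4] F ytn [-2.2 -0.8 -0.8] grip 0.278 key axis vs n [-0.1  0.2]
shift cm [-0.04 -1.32  0.07]
time_s: 13.68
eef_pos: [0.5282, -0.0765, 0.1426]
contact_force: [0.9, -0.0, -0.2]
grip_width: 0.278
finger_force: 29.7
t 13.68 tip ytn [ 22.9   0.4 -27.3] F ytn [-0.9 -0.2 -0.1] grip 0.278 key axis vs n [-0.1  0.2]
shift cm [-0.04  0.04  0.07]
[225, 186, 12, 11, 103] [230.6 191. ] [0.5705 0.0201 0.144 ] ang from ptr 34.84007182602301 0.04543957197944772
```

```bash

python3 -m jog '[[0,0.2,-0.3,0,0,0,2],[0,0,-0.7,0,0,0,2],[0,0,-0.7,0,0,0,2],[0,0.8,0,0,0,0,2],[0,1.0,0,0,0,0,2]]' | grep XX
python3 -m jog '[[0,1.0,0,0,0,0,2],[0,0.8,0,0,0,0,2],[0,0.1,0,0,0,0,2],[0,0,0,0,0,0,2],[0,0,0,0,0,0,2]]' | grep XX
python3 k.py -16 0 -10
python3 -m jog '[[0,0,0.4,0,0,0,2],[0,0,0.4,0,0,0,2],[0,0,0.4,0,0,0,2],[0,0,0.4,0,0,0,2],[0,0,0,0,0,0,2]]' | grep XX
python3 k.py 23 0 -28
```

```text
t 14.97 tip ytn [-16.5   0.2 -10.5] F ytn [ 0.  -0.3 -0.6] grip 0.28 key axis vs n [-0.1  0.2]
shift cm [-0.02 -0.05 -0.05]
t 15.6 tip ytn [-16.5   0.7 -27. ] F ytn [-0.5 -0.6 -1. ] grip 0.274 key axis vs n [-0.2  0.2]
shift cm [-0.07 -3.95  0.12]
```

```bash

python3 -m jog '[[0,-0.5,0.1,0,0,0,2],[0,-0.5,0,0,0,0,2],[0,-0.5,0,0,0,0,2],[0,-0.5,0,0,0,0,2],[0,-0.5,0,0,0,0,2]]' | grep XX
python3 k.py 23 0 -28
python3 -m jog '[[0,-0.45,0,0,0,0,2],[0,-0.45,0,0,0,0,2],[0,-0.5,0,0,0,0,2],[0,0,0,0,0,0,2],[0,0,0,0,0,0,2]]' | grep XX
python3 k.py 23 0 -28
python3 r.py
```

```text
t 16.23 tip ytn [  8.4   0.4 -27.3] F ytn [-2.5  0.2 -1. ] grip 0.276 key axis vs n [-0.1  0.1]
shift cm [-0.04 -1.46  0.07]
t 16.85 tip ytn [ 22.9   0.4 -27.3] F ytn [-1.   0.3  0.4] grip 0.278 key axis vs n [-0.1  0.2]
shift cm [-0.04 -0.01  0.07]
[230, 196, 12, 10, 70] [234.6 199.7] [0.555  0.0128 0.144 ] ang from ptr 12.884843661814259 0.044598066452147186
```

```bash

python3 -m jog '[[0,0.2,-0.3,0,0,0,2],[0,0,-0.7,0,0,0,2],[0,0,-0.7,0,0,0,2],[0,0.8,0,0,0,0,2],[0,1.0,0,0,0,0,2]]' | grep XX
python3 -m jog '[[0,1.0,0,0,0,0,2],[0,0.8,0,0,0,0,2],[0,0.1,0,0,0,0,2],[0,0,0,0,0,0,2],[0,0,0,0,0,0,2]]' | grep XX
python3 -m jog '[[0,0,0.4,0,0,0,2],[0,0,0.4,0,0,0,2],[0,0,0.4,0,0,0,2],[0,0,0.4,0,0,0,2],[0,0,0,0,0,0,2]]' | grep XX
python3 k.py -10 0 -28; python3 r.py
```

```text
t 18.77 tip ytn [-16.5   0.6 -27. ] F ytn [-0.4 -1.6 -0.5] grip 0.278 key axis vs n [-0.2  0.2]
shift cm [-0.07 -0.64  0.11]
[230, 196, 12, 10, 69] [234.6 199.8] [0.5548 0.0128 0.144 ] ang from ptr 12.664938787549332 0.044548768915542325
```

View pics/top_last.png

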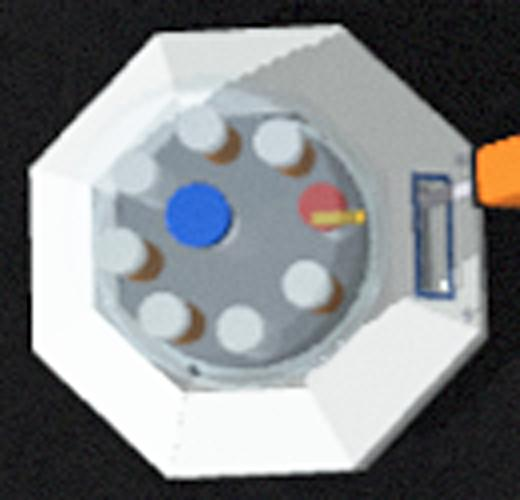

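The red cap's circle is centred at about (323,206). The yellow pointer's inner end is at (312,217), so a short final push is needed.

```bash
python3 - <<'E'
from g import *
d=dict(np.load('top0.npz'));im=cv2.imread('pics/top_last.png')
c=np.array([.542,.0555])
p=onz(d,[[155+312/4-.4,150+217/4-.4]],.154)[0];r=onz(d,[[155+323/4-.4,150+206/4-.4]],.144)[0]
for q in(p,r):
    v=q[:2]-c;print(q,np.degrees(np.arctan2(v[1],v[0])),np.linalg.norm(v))
H,Sx,V=cv2.split(cv2.cvtColor(im,cv2.COLOR_BGR2HSV));m=(((H<8)|(H>172))&(Sx>70))
m[:, 400:]=0
cn=max(cv2.findContours(m.astype(np.uint8),0,2)[0],key=cv2.contourArea);print(cv2.minEnclosingCircle(cn),cv2.boundingRect(cn))
# other caps: bearing check, white caps at 45 deg spacing
for u in((281,141),(203,130),(312,283),(240,330)):
    q=onz(d,[[155+u[0]/4-.4,150+u[1]/4-.4]],.144)[0];v=q[:2]-c;print('cap',np.degrees(np.arctan2(v[1],v[0])),np.linalg.norm(v))
E
```

```text
[0.5461 0.0144 0.154 ] -84.2597669562647 0.04133128320991571
[0.5525 0.0115 0.144 ] -76.64241353171737 0.04525781896424244
((322.0, 206.0), 24.33115005493164) (298, 184, 49, 42)
cap -32.34612832988615 0.046803054148696226
cap 12.263891875704724 0.04568602595108877
cap -120.87836846755377 0.04613222620842962
cap -169.61870090986815 0.045058282753082206
```

```bash

python3 -m jog '[[0,-0.4,0.1,0,0,0,2],[0,-0.4,0,0,0,0,2],[0,-0.4,0,0,0,0,2],[0,-0.4,0,0,0,0,2],[0,-0.2,0,0,0,0,2]]' | grep XX
python3 k.py 2.8 0 -28
python3 -m jog '[[0,-0.05,0,0,0,0,2],[0,0,0,0,0,0,2],[0,0,0,0,0,0,2],[0,0,0,0,0,0,2],[0,0,0,0,0,0,2]]' | grep XX
python3 k.py 2.8 0 -28; python3 r.py
```

```text
t 19.45 tip ytn [  1.    0.2 -27. ] F ytn [-1.9  0.  -0.3] grip 0.277 key axis vs n [-0.1  0.1]
shift cm [-0.02 -0.18  0.1 ]
t 20.07 tip ytn [  1.7   0.3 -27.4] F ytn [-1.9 -1.8  0.3] grip 0.276 key axis vs n [-0.1  0.2]
shift cm [-0.03 -0.11  0.06]
[230, 201, 12, 12, 68] [235.5 207.7] [0.5407 0.0111 0.144 ] ang from ptr -5.646082706881643 0.04445896838166079
```

View pics/top_last.png

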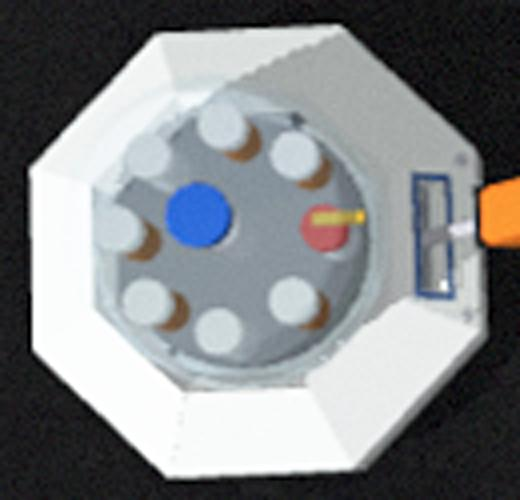

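```bash
python3 - <<'E'
from g import *
d=dict(np.load('top0.npz'));im=cv2.imread('pics/top_last.png')
w=lambda u,z:onz(d,[[155+u[0]/4-.4,150+u[1]/4-.4]],z)[0][:2]
H,Sx,V=cv2.split(cv2.cvtColor(im,cv2.COLOR_BGR2HSV));m=(((H<8)|(H>172))&(Sx>70));m[:,400:]=0
cn=max(cv2.findContours(m.astype(np.uint8),0,2)[0],key=cv2.contourArea);hc=cv2.convexHull(cn);print(cv2.minEnclosingCircle(hc),cv2.boundingRect(cn))
yl=(H>19)&(H<34)&(Sx>110);yl[:,:290]=0;yl[:,375:]=0;yl[:150]=0;yl[260:]=0;ys_,xs=np.nonzero(yl);print('yel',xs.min(),xs.max(),[ys_[abs(xs-x)<3].mean() for x in(318,330,345,358)])
# cap centres by fitting circle radius 46: centre + phase by least squares
from scipy.optimize import least_squares
P=np.array([w(u,.144) for u in((225,127),(298,155),(296,299),(219,330),(148,303),(124,227),(150,158),(326,227))])
k=np.array([2,1,-1,-2,-3,-4,-5,0])*np.pi/4
g=lambda x:(x[:2]+.046*np.c_[np.cos(x[2]+k),np.sin(x[2]+k)]-P).ravel()
r=least_squares(g,[.542,.0555,-1.5]);print(r.x[:2],'red bearing',np.degrees(r.x[2]),'res mm',np.abs(r.fun).max()*1000)
c=r.x[:2]
for u in((312,217),(345,217.5),(363,217)):
    v=w(u,.154)-c;print('ptr',np.degrees(np.arctan2(v[1],v[0])),np.linalg.norm(v))
v=S[:2]-c;print('slot',np.degrees(np.arctan2(v[1],v[0])),np.linalg.norm(v))
E
```

```text
((325.0, 228.0), 24.69827651977539) (301, 205, 48, 47)
yel 313 364 [np.float64(218.6078431372549), np.float64(218.5), np.float64(217.5), np.float64(216.78688524590163)]
[0.5428 0.0555] red bearing -89.93091380446076 res mm 1.9975135083496742
ptr -85.42468351359284 0.041270374620846165
ptr -86.89941363963129 0.05565762213673716
ptr -87.11570045579282 0.06352360390229989
slot -86.91799402530704 0.0866401448108525
```

```bash

python3 -m jog '[[0,0.15,-0.3,0,0,0,2],[0,0,-0.7,0,0,0,2],[0,0,-0.7,0,0,0,2],[0,-0.8,0,0,0,0,2],[0,-0.8,0,0,0,0,2]]' | grep XX
python3 -m jog '[[0,-0.65,0,0,0,0,2],[0,0,0,0,0,0,2],[0,0,0.4,0,0,0,2],[0,0,0.4,0,0,0,2],[0,0,0,0,0,0,2]]' | grep XX
python3 k.py 22.5 0 -27
python3 -m jog '[[0,0,0.4,0,0,0,2],[0,0,0.4,0,0,0,2],[0,0,0,0,0,0,2],[0,0,0,0,0,0,2],[0,0,0,0,0,0,2]]' | grep XX
python3 k.py 16 0 -28
cat >b.py <<'E'
from bench import *
from g import *
d=snapshot('top');im=cv2.resize(d['pixels'][150:275,155:285],None,fx=4,fy=4,interpolation=cv2.INTER_CUBIC)
cv2.imwrite('pics/top_last.png',im)
H,Sx,V=cv2.split(cv2.cvtColor(im,cv2.COLOR_BGR2HSV));m=(((H<8)|(H>172))&(Sx>70));m[:,400:]=0
cn=max(cv2.findContours(m.astype(np.uint8),0,2)[0],key=cv2.contourArea);u=cv2.minEnclosingCircle(cv2.convexHull(cn))
q=onz(d,[[155+u[0][0]/4-.4,150+u[0][1]/4-.4]],.144)[0];v=q[:2]-[.5428,.0555];print(u,cv2.boundingRect(cn),'bearing',np.degrees(np.arctan2(v[1],v[0])))
E
python3 b.py
```

```text
t 21.38 tip ytn [ 23.1   0.8 -19.1] F ytn [-0.7 -0.5 -0.4] grip 0.279 key axis vs n [-0.2  0.2]
shift cm [-0.08  0.06  0.79]
t 22.0 tip ytn [ 22.6   0.4 -26.3] F ytn [ 0.5 -0.4 -1.3] grip 0.277 key axis vs n [-0.1  0.2]
shift cm [-0.04  0.66  0.17]
((324.6666564941406, 228.6666717529297), 24.641979217529297) (301, 205, 48, 47) bearing -90.53799089296422
```

```bash

python3 -m jog '[[0,0.3,0.1,0,0,0,2],[0,0.3,0,0,0,0,2],[0,0.25,0,0,0,0,2],[0,0,0,0,0,0,2],[0,0,0,0,0,0,2]]' | grep XX
python3 k.py 14 0 -28;python3 b.py
```

```text
t 22.68 tip ytn [ 14.3   0.5 -27.5] F ytn [-0.  -1.  -1.3] grip 0.278 key axis vs n [-0.2  0.2]
shift cm [-0.05  0.03  0.05]
((325.0, 228.0), 24.69827651977539) (301, 205, 48, 47) bearing -90.16044208225846
```

```bash

python3 -m jog '[[0,0.2,0,0,0,0,2],[0,0.1,0,0,0,0,2],[0,0,0,0,0,0,2],[0,0,0,0,0,0,2],[0,0,0,0,0,0,2]]' | grep XX
python3 k.py 14 0 -28;python3 b.py
python3 -m jog '[[0,0.15,0,0,0,0,2],[0,0,0,0,0,0,2],[0,0,0,0,0,0,2],[0,0,0,0,0,0,2],[0,0,0,0,0,0,2]]' | grep XX
python3 k.py 14 0 -28;python3 b.py
```

```text
t 23.35 tip ytn [ 11.5   0.3 -27.5] F ytn [ 1.8 -0.5 -0.9] grip 0.279 key axis vs n [-0.1  0.2]
shift cm [-0.03 -0.25  0.06]
((324.24285888671875, 225.8285675048828), 24.8160457611084) (301, 202, 49, 47) bearing -88.92364007240228
t 24.02 tip ytn [  9.6   0.5 -27.4] F ytn [ 1.6 -0.8  0.3] grip 0.279 key axis vs n [-0.1  0.1]
shift cm [-0.05 -0.44  0.06]
((325.0, 221.85714721679688), 24.661069869995117) (301, 199, 48, 48) bearing -86.6904484261029
```

```bash

python3 -m jog '[[0,-0.15,0,0,0,0,2],[0,0,-0.7,0,0,0,2],[0,0,-1.5,0,0,0,2],[0,0,-2.5,0,0,0,2],[0,0,-2.5,0,0,0,2]]' | grep XX
python3 b.py
python3 -m jog '[[0,0,-2.5,0,0,0,2],[-2.6,-2.6,-2.7,0,0,0,2],[-2.6,-2.6,-2.7,0,0,0,2],[-2.6,-2.6,-2.7,0,0,0,2],[-2.6,-2.2,-2.7,0,0,0,2]]' | grep XX
python3 -m jog '[[-2.0,-2.0,-2.2,0,0,0,2],[0,0,0,0,-0.16,0,2],[0,0,0,0,-0.17,0,2],[0,0,0,0,-0.17,0,2],[0,0,0,0,-0.163,0,2]]' |grep XX
python3 t.py .4317 -.3222 .245 2.45 0
```

```text
((325.0, 221.77777099609375), 24.697023391723633) (301, 199, 48, 48) bearing -86.64567005229337
t 26.0 p [ 0.438  -0.3207  0.2462] F [ 0.   0.8 -1. ] grip 0.281 q [ 0.84  0.41 -0.36  1.63  0.16  1.13  0.5 ]
shift cm [-0.1022 -0.636   0.1231]
turn [0.0003 0.0023 0.0277]
```

```bash

python3 -m jog '[[-0.1,-0.64,0.12,0,0.002,0.028,2],[0,0,0,0,0,0,2],[0,0,0,0,0,0,2],[0,0,0,0,0,0,2],[0,0,0,0,0,0,2]]' |grep XX
python3 t.py .4317 -.3222 .215 2.45 0
python3 - <<'E'
from bench import *
from h import *
s=state();p=np.array(s['eef_pos']);T=RQ(s['tool_rot']);tip=p+T.apply([0,0,.099]);hb=p+T.apply([0,0,.019])
d=snapshot('side');w=snapshot('wrist')
print('side px tip',proj(d,[tip]),'handle end',proj(d,[hb]),'hole',proj(d,[[.432,-.3224,.092]]))
a=cv2.resize(d['pixels'][250:390,240:340],(428,600),interpolation=cv2.INTER_CUBIC)
b=cv2.resize(w['pixels'][100:350,220:430],None,fx=1.7,fy=1.7)
b=cv2.copyMakeBorder(b,0,600-b.shape[0],0,0,0);cv2.imwrite('pics/m9.png',np.hstack([a,b]))
E
```

```text
t 26.62 p [ 0.4306 -0.3231  0.2432] F [-0.   0.9 -1.2] grip 0.278 q [ 0.85  0.4  -0.36  1.64  0.15  1.13  0.49]
shift cm [0.0667 0.1232 2.8154]
turn [-0.0038 -0.0059 -0.0016]
side px tip [[281.09366088 305.60178515]] handle end [[277.21726288 266.58054792]] hole [[284.57665564 328.17545366]]
```

View pics/m9.png

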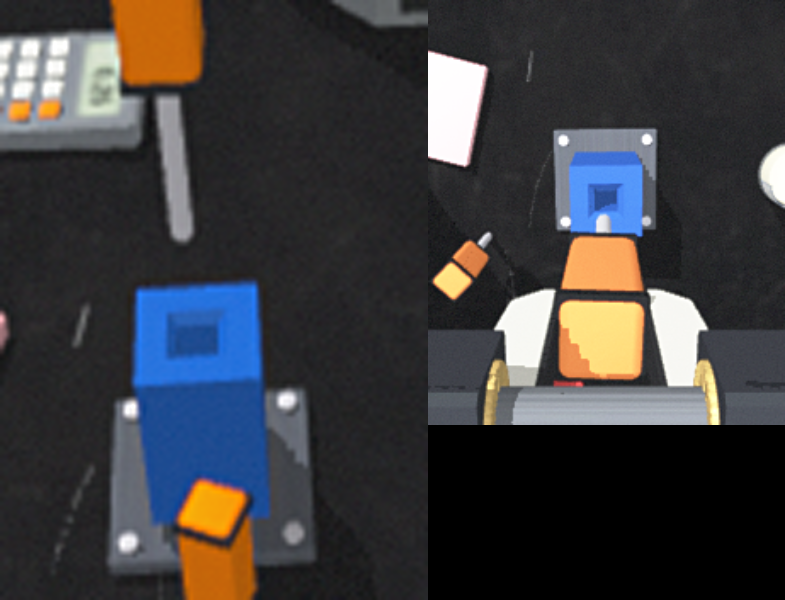

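The tip is at (181,240) in the side view, vertical and just above the hole at (194,333). The wrist view agrees, so the key hasn't slipped and I'll lower it at the original pose.

```bash

python3 -m jog '[[0.07,0.12,2.5,-0.004,-0.006,0,2],[0,0,1.5,0,0,0,2],[0,0,1,0,0,0,2],[0,0,1,0,0,0,2],[0,0,0,0,0,0,2]]' |grep XX
python3 t.py .4317 -.3222 .1111 2.45 0
```

```text
t 27.35 p [ 0.4314 -0.3216  0.183 ] F [ 0.3 -0.3 -1.1] grip 0.277 q [ 0.83  0.46 -0.34  1.74  0.18  0.98  0.46]
shift cm [-0.0583  0.0346  7.1868]
turn [-0.0007  0.0001 -0.0007]
```

```bash

python3 -m jog '[[-0.05,0.03,1.5,0,0,0,2],[0,0,1.5,0,0,0,2],[0,0,1.5,0,0,0,2],[0,0,1.5,0,0,0,2],[0,0,0.8,0,0,0,2]]' |grep XX
python3 t.py .4317 -.3222 .1111 2.45 0
python3 -m jog '[[0,0,0.3,0,0,0,2],[0,0,0,0,0,0,2],[0,0,0,0,0,0,2],[0,0,0,0,0,0,2],[0,0,0,0,0,0,2]]' |grep XX
python3 t.py .4317 -.3222 .1111 2.45 0
```

```text
t 27.98 p [ 0.4315 -0.3219  0.1142] F [-0.3  0.1  0.2] grip 0.278 q [ 0.81  0.54 -0.32  1.82  0.22  0.81  0.42]
shift cm [-0.0264  0.0151  0.3089]
turn [-0.001  -0.0002 -0.0005]
t 28.6 p [ 0.4322 -0.3224  0.1128] F [ 0.6 -0.6 -1.4] grip 0.276 q [ 0.81  0.54 -0.32  1.83  0.23  0.81  0.42]
shift cm [ 0.0238 -0.0472  0.1732]
turn [ 0.0008  0.0013 -0.0007]
```

```bash

python3 -m jog '[[0,0,0.15,0,0,0,2],[0,0,0,0,0,0,2],[0,0,0,0,0,0,6],[0,0,0,0,0,0,9],[0,0,0,0,0,0,9]]'
python3 -m jog '[[0,0,0,0,0,0,9],[0,0,0,0,0,0,9],[0,0,0,0,0,0,9],[0,0,0,0,0,0,9],[0,0,0,0,0,0,9]]'
python3 -m jog '[[0,0,-2,0,0,0,9],[0,0,-4,0,0,0,9],[0,0,-4,0,0,0,9],[-4,0,-3,0,0,0,9],[-4,0,0,0,0,0,9]]'
python3 -m jog '[[-4,0,0,0,0,0,9],[-4,0,0,0,0,0,9],[0,0,0,0,0,0,9],[0,0,0,0,0,0,9],[0,0,0,0,0,0,9]]'|grep XX
python3 b.py; python3 - <<'E'
from bench import *
from h import *
d=snapshot('side');print(proj(d,[[.4315,-.3222,.167]]))
t=cv2.imread('pics/top_last.png')
a=cv2.resize(d['pixels'][250:390,240:340],(343,480),interpolation=cv2.INTER_CUBIC)
cv2.imwrite('pics/end.png',np.hstack([a,t[:480,:450]]))
E
```

```text
time_s: 29.22
eef_pos: [0.4321, -0.3223, 0.1111]
tool_rot: [0.001, 0.692, 0.722, -0.0]
contact_force: [0.6, -0.4, 0.4]
grip_width: 0.55
finger_force: 0.0
time_s: 29.85
eef_pos: [0.4321, -0.3223, 0.1111]
tool_rot: [0.001, 0.692, 0.722, -0.0]
contact_force: [0.4, -0.1, -0.2]
grip_width: 0.967
finger_force: 0.0
time_s: 30.48
eef_pos: [0.4372, -0.4037, 0.2447]
tool_rot: [0.004, 0.692, 0.722, 0.0]
contact_force: [1.1, -0.2, 0.5]
grip_width: 0.969
finger_force: 0.0
((325.0, 221.77777099609375), 24.697023391723633) (301, 199, 48, 48) bearing -86.64567005229337
[[280.86509915 294.82354201]]
```

View pics/end.png

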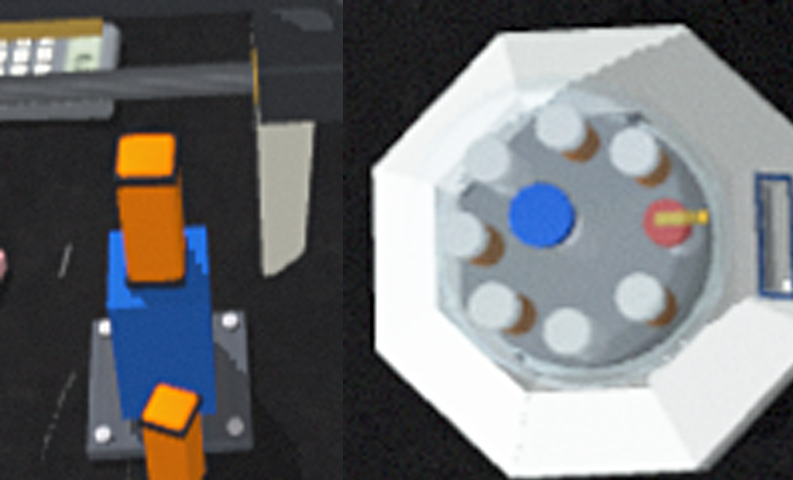

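The key stands home in its stand at (150,210) with the fingers clear, and the red cap at (667,222) is under the pointer's end.

```bash
python3 -c "
from bench import *
print(job_done())"
```

```text
the job is handed in; nothing more can be done
None
```

I handed the job in after about 32 s on the robot's clock: the last pictures show the red-capped vial under the yellow pointer, the key fully home and released, and the gripper clear, but no verdict came back.

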